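# Fold back the bay's bifold screen and put the connector unit home

## Robot

A 6-joint arm with a two-finger parallel gripper is mounted at the origin on the work surface. World frame = base frame: x ahead of the robot, y to its left, z up, the work surface at z = 0. Lengths are in m, angles in degrees, forces in N, time in s.
With the tool pointing down it reaches from about 0.225 to 0.725 m from the base axis. Payload 3.1 kg.
Tool frame: the origin (TCP) lies between the finger pads; the fingertips stand 14 mm ahead of it and the grasp point (between the pads) lies 5 mm behind it; z points along the fingers, y is the direction in which the jaws open and shut (so a half turn about z gives the same grasp; the last joint's range is limited). The gripper opens to 85 mm and grips with 20 to 120 N. Pads are 22 mm wide; open, the fingers measure 114 mm over their backs; the gripper's body (76 mm by 85 mm) begins 54 mm behind the grasp point. The pads swing forward as they close: fully open they stand 13 mm farther back than shut.
Start: joints at [-73.155, 2.75, 5.684, 92.934, 0, 82.678], TCP at [0.215, -0.479, 0.245] pointing down, gripper open.
Joint ranges: [-166.93, 166.93], [-56.73, 111.36], [-69.38, 81.34], [-121.58, 131.49], [-85.45, 84.26], [-180, 180]. Speed limits (degrees/s): [159.86, 159.86, 180, 180, 180, 180].

## Interface

Orientations are given as a 3x3 rotation matrix whose columns are the frame's x, y, z axes.
In Python, from rig import r gives the robot as it stands. The module is installed in compiled form; this text tells all that it offers.
- The arm moves only by the shell command python3 -m jog 'ROWS' [FORCE]. ROWS is JSON, a list of rows, each a list of 5 numbers: the opening, from 0 (shut) to 1 (fully open), then the shift along the tool's x, y, z in units of 30 mm (1.0 is 30 mm), then the turn about the tool's z in units of 8 degrees (1.0 is 8 degrees). In form: [[hand, x, y, z, spin], ...]. A call has 1 to 12 rows; each row shifts and turns the commanded pose from where the row before left it, along the tool's axes as they then stand; what a row does not reach is not made up. A row lasts 1/10 s, in which the tool goes at most 50 mm and 8.59 degrees, less where a joint would pass 70% of its speed; a pose out of reach is approached as far as the arm can. A call is refused whole if a number of a shift passes 1 or a number of a turn 1, either way. A call with a gripper value outside its range is refused whole. The fingers move at their own pace and stop on an object; FORCE is the grip in N (left out, the last holds). Time passes only in rows, so rows that do not move let the fingers close. It gives the time, the measured TCP pose, the force and the opening at its end, in the units of the state.
- r.observe(): the state, without advancing time (a new reading comes with each control period).
- r.grab_frame(name): name is "scene" or "side" or "wrist"; returns (picture, depth): 480x640x3 uint8, red, green, blue; 480x640 float32, m along the optical axis (not along the pixel's ray), 0 where there is no reading.
- r.calibration(name): a dict with "mtx" (3x3 intrinsics, pixels), "R" (3x3) and "t" (3): a world point X has camera coordinates R X + t; the wrist camera has in their place "hand_eye" (4x4, takes a point from camera to tool coordinates, whose origin is the TCP and whose axes are the flange's). Camera axes: x right, y down, z forward; pixel columns grow to the right and rows downward; lengths in m; the calibration is good to about 2 mm. A picture is of the moment at which its call begins: read the wrist's pose just before it. calibration takes no time and is no camera call.
- r.finish_job(): hands the job in, once; it reports no verdict.
The state is a dict: "time_s": time; "qpos": joint angles; "joint_velocities": joint speeds; "joint_efforts": joint torques, N m; "tool_pos": TCP position; "tool_rot": TCP orientation; "wrist_force": force on the tool from outside, world axes, zero at the start; "wrist_torque": the same for the moment, N m; "gripper_width": finger opening in m.
Only numpy, scipy, OpenCV 4.12 (cv2) and the standard library are available. Lean on these libraries where they do the work, as an engineer would, in place of code of your own. Each camera call takes 0.05 s, during which the arm holds its last target. There are 200 camera calls.

## Task

Get the soldering bay ready for work: fold its bifold screen fully back against the jamb (it folds inwards when pushed at the fold hinge, then over at its free edge). Then put the connector unit in the bay, lengthwise and flat on the bench between the two cheeks, square and right up against the fence at the back. Let go and leave it there with the screen still folded and the other things undisturbed.

Things in the scene. Friction and masses are not known exactly. Their poses are not given: they have to be found in the camera images.
- bay: screened soldering bay, fixed: aluminium front posts 225 tall, clear side screens 220 tall (inner faces at y 168, -158), open above, white extraction plenum with black hose at the back. Origin on the bench in the middle of the doorway, in the plane of the outer faces of the shut door; x into the bay, y to its left, z up. Doorway 300 wide: y -150 to 150. Left (jamb) post y 168 to 188, right post y -178 to -158
- threshold (a point): middle of the doorway on the bevelled aluminium threshold, 4 above the bench (bay x 6, y 0). The threshold is 4 high and runs under the door from bay x -21 to 33, with the groove that guides the door; beyond it the floor of the bay is the bench top itself
- fence (a point): middle of the front face of the steel fence on the bay's floor, at the foot of the plenum (bay x 225, y -35, z 9). The fence is 18 tall, 106 long; two cheeks 16 tall stand forward of its ends to bay x 187, 94 apart inside, then flare to about 100 apart at their mouth, x 168. The unit belongs between the cheeks with one end against the fence
- canopy (a point): middle of the front lower edge of the plenum's white canopy, which overhangs the fence (bay x 190, height 210, top at 226). From there back the bay is roofed: keep the gripper in front of it
- home (a point): point on the bench top inside the bay (bay x 155, y -35, z 0) where the origin of the connector unit lies when it is against the fence and centred between the cheeks; axes parallel to those of the bay
- jamb_leaf (a joint): angle a of the left door leaf about the jamb pivot, rad: 0 shut flat, growing as the fold goes into the bay, stop at 1.40 = fully folded; a little ajar at first. The lead leaf is tied to it. In bay axes, mm: fold hinge at x = 150 sin a, y = 150 - 150 cos a; lead leaf's free edge at x = 0, y = 150 - 300 cos a. Light friction (1 to 3 N at the fold); stays where it is left
- pivot (a point): pivot axis of the door, at the left of the doorway, 100 above the bench (bay x 0, y 150)
- fold (a point): axis of the fold hinge (vertical steel barrel, 12 diameter, at the outer faces where the leaves meet), 108 above the bench. Leaves: aluminium frames with clear panes, 150 wide, 12 thick, 8 to 208 above the bench. They fold only inwards, outer faces together: a finger on the barrel ends up in the V between them, so past about 1 rad push the lead leaf's free edge sideways towards the jamb instead
- lead_edge (a point): middle of the vertical free edge of the right (lead) leaf, in the middle of its 12 thickness, 108 above the bench. The guide shoe below it runs in the groove of the threshold. x: through the leaf, to its inner face; y: from the free edge towards the fold
- unit: connector unit: two rows of five grey-green cells under a pale frame with brass pins, 140 long (x), 64 wide (y), 44 tall, pins 9 more, about 0.4 kg, loose on the bench in front of the bay and to its right. Origin at the centre of its underside, z up; both ends are alike
- flux: small round amber glass flux jar with black lid, 38 diameter x 45 tall, standing inside the bay at the right of the fence; origin at the centre of its underside; not part of the job
- reel: grey metal solder reel standing on its flange, 60 diameter x 45 tall, on the bench in front of the left side of the bay; origin at the centre of its underside; not part of the job
- tape: flat roll of white paper tape, 96 diameter x 24 tall, lying to the right of the bay; origin at the centre of its underside; not part of the job
- cutters: side cutters lying flat, about 140 long, 62 wide, 14 tall, in front of the bay; not part of the job
- driver: screwdriver lying flat, 170 long, just outside the right side screen of the bay; not part of the job
- brush: small brush lying flat, 160 long, to the left of the bay; not part of the job
- relay: cream plastic relay block, 45 x 30 x 28, in front of the robot on the left; origin at the centre of its underside; not part of the job
Things that resemble listed ones, but are neither listed nor needed, are in the scene too. There is more than one size of the unit; the job needs the larger.

How it is judged (in metres and radians):
On the way, in this order (a step that is already met when the one before it is completed fails the run):
1. the bifold screen is folded back: its jamb leaf stands at more than 1.22 rad (value of joint jamb_leaf above 1.22 rad), for 0.3 s.
2. the connector unit is home on the bench between the cheeks, against the fence, square (x of unit in the frame of home between -0.008 and 0.008 m and y of unit in the frame of home between -0.02 and 0.02 m and z of unit in the frame of home below 0.006 m and angle between the x axis of unit and the x axis of bay, either way round below 0.12 rad and angle between unit's own z axis and vertical below 0.06 rad), for 0.2 s.
At the end, for the whole second after the job is handed in: The unit lies flat and at rest on the bench with its origin within 8 mm of home along the bay's x and 20 mm along its y, its length within 0.12 rad of the bay's x axis either way round, and the jamb leaf still stands, at rest, at more than 1.22 rad (all of step 2 and value of joint jamb_leaf above 1.22 rad and linear speed of unit below 0.01 m/s and velocity of joint jamb_leaf between -0.05 and 0.05 rad/s); the robot touches nothing.
It fails at once if a bystander is moved by more than 30 mm (distance of any of flux, reel, tape, cutters, driver, brush, relay from where it was at the start of the episode above 0.03 m).
It fails at once if the connector unit is tipped by more than 0.5 rad (angle between unit's own z axis and vertical above 0.5 rad).
It also fails if it takes over 72 s, if anything falls off the work surface, if the arm or the gripper's body presses on something with over 40 N, if the wrist force passes 120 N, or if a joint passes its speed limit or range.

## Working session

There is one attempt and no reset: what is moved stays moved. The work goes in short steps, Python scripts to look and compute and a shell command to move; the robot and the scene stay as the last step left them, time stands still between calls to the robot, and variables do not carry over. Pictures are saved under pics/ and viewed, about 8 in all and at most 12, crops included, and the job is handed in when it is done.

```bash
mkdir -p pics; cat > h.py <<'E'
from rig import r
import numpy as np, cv2
def grab(n,f=None):
    s=r.observe(); im,d=r.grab_frame(n)
    if f: cv2.imwrite('pics/'+f+'.png',im[:,:,::-1]); 
    c=r.calibration(n); np.savez('pics/'+(f or n)+'.npz',im=im,d=d,p=s['tool_pos'],R=s['tool_rot'])
    return im,d,s
def world(n,f,uv,z=None):
    """pixel->world; by depth or on plane z"""
    q=np.load('pics/'+f+'.npz'); c=r.calibration(n); K=np.array(c['mtx'])
    if n=='wrist':
        H=np.array(c['hand_eye']); Rw=q['R']@H[:3,:3]; o=q['R']@H[:3,3]+q['p']
    else:
        R=np.array(c['R']); Rw=R.T; o=-R.T@np.array(c['t'])
    out=[]
    for u,v in uv:
        ray=Rw@np.linalg.inv(K)@[u,v,1]
        k=(z-o[2])/ray[2] if z is not None else q['d'][int(v),int(u)]
        out.append(o+k*ray)
    return np.array(out)
E
python3 - <<'E'
from h import *
for n in ('scene','side'): grab(n,n+'0')
s=r.observe(); print(s); print(r.calibration('wrist'))
for n in('scene','side'):
  c=r.calibration(n); print(n,-np.array(c['R']).T@c['t'],np.array(c['R']).round(2).tolist())
E
```

```text
{'time_s': 0.1, 'qpos': array([-7.31542729e+01,  2.78802527e+00,  5.59904781e+00,  9.29310076e+01,
       -1.74036124e-03,  8.26776676e+01]), 'joint_velocities': array([-0.08782682, -0.11062494,  0.09227802,  0.02296866, -0.0110107 ,
       -0.0640323 ]), 'joint_efforts': array([ 2.20572554e-03, -3.39850616e+01,  3.20935893e+01,  1.58375467e-02,
       -1.85580220e-04,  2.97944794e-06]), 'tool_pos': array([ 0.21477287, -0.47849497,  0.24422632]), 'tool_rot': array([[ 9.12348555e-01,  4.09413860e-01, -6.35942323e-04],
       [ 4.09414286e-01, -9.12346404e-01,  1.99546785e-03],
       [ 2.36772505e-04, -2.08092608e-03, -9.99997807e-01]]), 'wrist_force': array([0.45742595, 0.0922751 , 0.6547959 ]), 'wrist_torque': array([0.01680167, 0.03340531, 0.0146187 ]), 'gripper_width': 0.08550699725250804}
{'mtx': array([[418.80871289,   0.        , 320.3373691 ],
       [  0.        , 418.80871289, 237.86695219],
       [  0.        ,   0.        ,   1.        ]]), 'hand_eye': array([[-8.07032699e-04, -9.48412310e-01, -3.17038544e-01,
         8.18834737e-02],
       [ 9.99999020e-01, -4.02584785e-04, -1.34121087e-03,
         2.80976659e-04],
       [ 1.14438601e-03, -3.17039315e-01,  9.48411705e-01,
        -1.29026402e-01],
       [ 0.00000000e+00,  0.00000000e+00,  0.00000000e+00,
         1.00000000e+00]])}
scene [ 0.35488305 -0.46527725  1.66278465] [[0.95, -0.3, -0.01], [-0.29, -0.9, -0.32], [0.09, 0.3, -0.95]]
side [0.0987741  0.92125074 1.06805263] [[-0.91, -0.41, 0.01], [-0.29, 0.63, -0.73], [0.29, -0.66, -0.69]]
```

View pics/scene0.png

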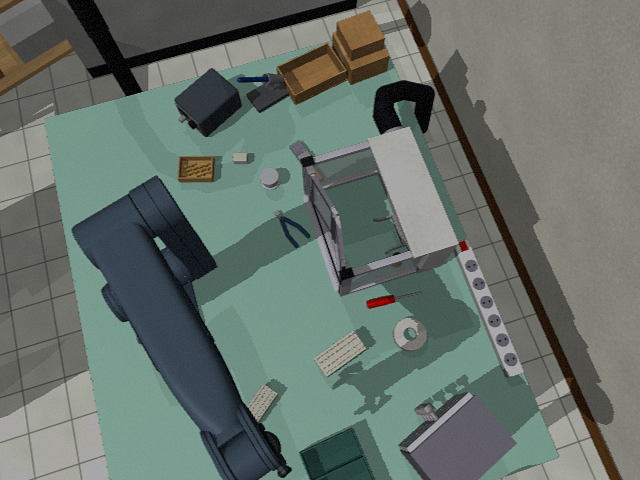

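View pics/side0.png

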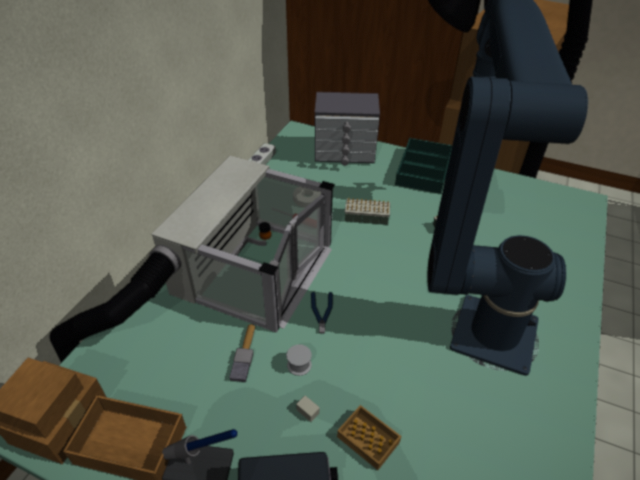

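The scene view shows the bay with its door slightly ajar at about (325,225), the larger unit at (341,354), a small decoy unit at (262,403), tape at (410,334) and cutters at (290,228). Next I'll enlarge the bay and the unit.

```bash
python3 - <<'E'
from h import *
a=np.load('pics/scene0.npz')['im'][130:390,260:470,::-1]
cv2.imwrite('pics/c1.png',cv2.resize(a[:170],None,fx=3.5,fy=3.5,interpolation=cv2.INTER_CUBIC))
im=np.load('pics/scene0.npz')['im']; d=np.load('pics/scene0.npz')['d']
# unit: points 30..60mm above the bench
uv=[(u,v) for v in range(320,385) for u in range(305,375) if d[v,u]>0]
P=world('scene','scene0',uv); m=(P[:,2]>.03)&(P[:,2]<.07)
print(m.sum(),P[m][:,2].mean(), cv2.minAreaRect(P[m][:,:2].astype(np.float32)*1000))
print(world('scene','scene0',[(360,390),(290,270)]))
E
```

```text
1127 0.04321516184231547 ((455.0153503417969, -300.49969482421875), (140.89816284179688, 64.77728271484375), 17.324188232421875)
[[ 0.48108331 -0.41424323 -0.00071185]
 [ 0.39204029 -0.0124092  -0.00344364]]
```

View pics/c1.png

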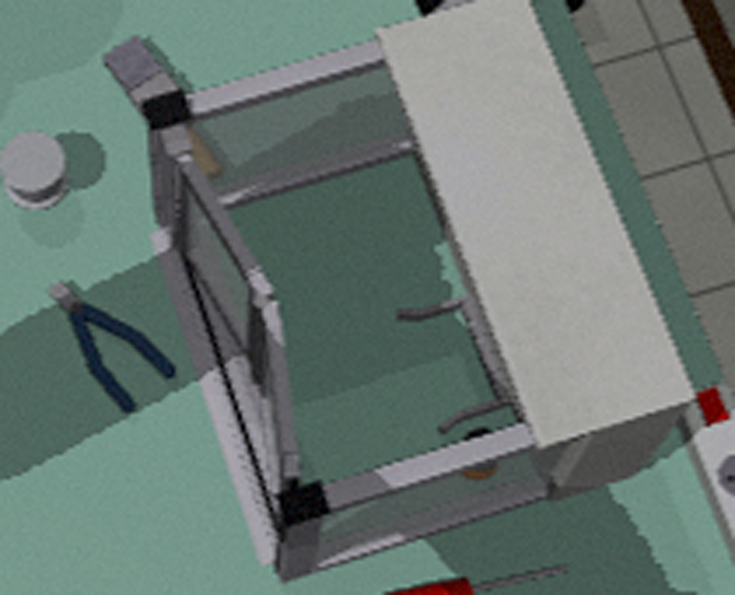

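```bash
python3 - <<'E'
from h import *
w=lambda uv,z:world('scene','scene0',[(260+u/3.5,130+v/3.5) for u,v in uv],z)
def line(n,P):
    d=P[1]-P[0]; print(n,P[:,:2].round(4).tolist(),'len',np.hypot(*d[:2]).round(4),'yaw of -y dir',np.degrees(np.arctan2(-d[1],-d[0]))-90)
line('caps',w([(166,107),(303,497)],.225))
line('canopy',w([(380,33),(537,443)],.226))
line('thr front',w([(158,238),(265,560)],.002))
print('fold',w([(262,285)],.208),'leadedge',w([(290,478)],.208),'pivot',w([(180,160)],.208))
print('cheek mouths',w([(400,313),(443,428)],.016), 'flux top',w([(478,437)],.045))
d=np.load('pics/scene0.npz')['d']
uv=[(u,v) for v in range(130,290) for u in range(290,470)]
P=world('scene','scene0',uv); m=(P[:,2]>.215)&(P[:,2]<.24)
rc=cv2.minAreaRect(P[m][:,:2].astype(np.float32)*1000); print(m.sum(),rc,cv2.boxPoints(rc))
print(world('scene','scene0',[(260+a/3.5,130+b/3.5) for a,b in [(166,107),(303,497),(500,200),(262,285)]]))
E
```

```text
caps [[0.5258, 0.217], [0.528, -0.1254]] len 0.3424 yaw of -y dir 0.36285904441979255
canopy [[0.7123, 0.2267], [0.7111, -0.1397]] len 0.3664 yaw of -y dir -0.19652432170077816
thr front [[0.5063, 0.199], [0.5057, -0.1159]] len 0.3149 yaw of -y dir -0.09431240953925624
fold [[0.55416235 0.0530084  0.208     ]] leadedge [[ 0.52531908 -0.10405172  0.208     ]] pivot [[0.52459822 0.17630369 0.208     ]]
cheek mouths [[ 0.68947048  0.05836618  0.016     ]
 [ 0.68966918 -0.05421642  0.016     ]] flux top [[ 0.70964218 -0.07820703  0.045     ]]
6834 ((673.4951171875, 45.42448425292969), (334.39886474609375, 378.9284362792969), 0.2567868232727051) [[ 505.44824  234.13747]
 [ 507.14648 -144.78719]
 [ 841.542   -143.2885 ]
 [ 839.84375  235.63615]]
[[ 0.52646742  0.21955032  0.21960801]
 [ 0.52793909 -0.12548058  0.22546093]
 [ 0.75508631  0.05868019  0.22266601]
 [ 0.55412455  0.0529101   0.20827591]]
```

The bay is aligned with the world axes, with its origin at about (0.5225, 0.039). The unit's centre is (0.455, -0.3005) at yaw 17.3°. I'll turn the tool so that x = -X, y = +Y, and shut the hand.

```bash
python3 -m jog '[[0,0,0,0,-1],[0,0,0,0,-1],[0,0,0,0,-1],[0,0,0,0,-1],[0,0,0,0,-1],[0,0,0,0,-1],[0,0,0,0,-1],[0,0,0,0,-1],[0,0,0,0,-1],[0,0,0,0,-1]]' 40; python3 -m jog '[[0,0,0,0,-1],[0,0,0,0,-1],[0,0,0,0,-1],[0,0,0,0,-1],[0,0,0,0,-1],[0,0,0,0,-1],[0,0,0,0,-1],[0,0,0,0,-1],[0,0,0,0,-1],[0,0,0,0,-0.48],[0,0,0,0,0]]'
```

```text
time_s: 1.1
tool_pos: [0.2148, -0.4786, 0.2446]
tool_rot: [[-0.25, 0.968, -0.0], [0.968, 0.25, 0.001], [0.001, -0.0, -1.0]]
wrist_force: [-1.2, 0.5, 0.0]
gripper_width: -0.0003
time_s: 2.2
tool_pos: [0.2148, -0.4787, 0.2447]
tool_rot: [[-1.0, 0.0, -0.0], [0.0, 1.0, 0.001], [0.0, 0.001, -1.0]]
wrist_force: [-0.5, -0.1, -0.2]
gripper_width: 0.0002
```

```bash
python3 -m jog '[[0,-0.44,0.875,0,0],[0,-0.44,0.875,0,0],[0,-0.44,0.875,0,0],[0,-0.44,0.875,0,0],[0,-0.44,0.875,0,0],[0,-0.44,0.875,0,0],[0,-0.44,0.875,0,0],[0,-0.44,0.875,0,0],[0,-0.44,0.875,0,0],[0,-0.44,0.875,0,0]]'; python3 -m jog '[[0,-0.4,0.875,0.1,0],[0,-0.4,0.875,0.1,0],[0,-0.4,0.875,0.2,0],[0,-0.4,0.875,0.3,0],[0,-0.4,0.875,0.3,0],[0,-0.4,0.875,0.3,0],[0,-0.4,0.875,0.3,0],[0,-0.4,0.875,0.3,0],[0,-0.4,0.875,0.2,0],[0,-0.4,0.875,0.1,0],[0,0,0,0,0]]'; python3 - <<'E'
from h import *
grab('wrist','w1')
E
```

```text
time_s: 3.2
tool_pos: [0.3471, -0.2152, 0.2451]
tool_rot: [[-1.0, 0.002, -0.0], [0.002, 1.0, 0.0], [0.0, 0.0, -1.0]]
wrist_force: [0.8, -0.6, -0.0]
gripper_width: -0.0002
time_s: 4.3
tool_pos: [0.467, 0.0486, 0.1781]
tool_rot: [[-1.0, -0.003, -0.002], [-0.003, 1.0, 0.001], [0.002, 0.001, -1.0]]
wrist_force: [-0.4, -0.1, -0.6]
gripper_width: 0.0001
```

View pics/w1.png

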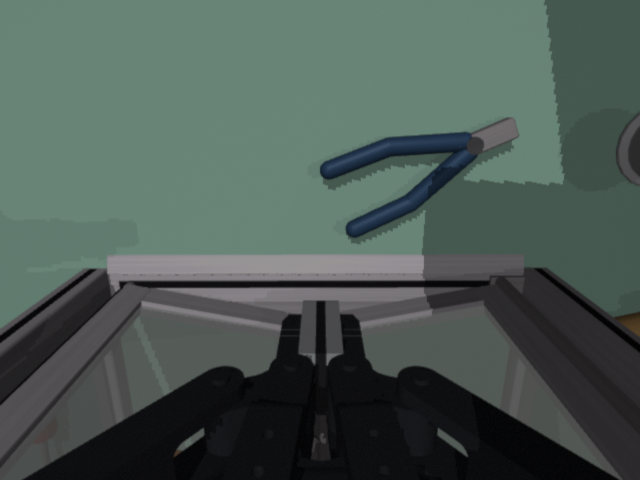

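The fingers are in line with the fold (col ~320) and the leaves look symmetric about it. Now I'll push the fold along its arc.

```bash
python3 -m jog '[[0,-0.5,0,0,0],[0,-0.5,0,0,0],[0,-0.5,0,0,0],[0,-0.4,0,0,0],[0,-0.35,0,0,0],[0,-0.35,0.05,0,0],[0,-0.3,0.1,0,0],[0,-0.3,0.1,0,0]]'; python3 -m jog '[[0,-0.43,0.23,0,0],[0,-0.43,0.23,0,0],[0,-0.38,0.32,0,0],[0,-0.38,0.32,0,0],[0,-0.32,0.4,0,0],[0,-0.32,0.4,0,0],[0,0,0,0,0]]'; python3 - <<'E'
from h import *
grab('scene','s2'); im=cv2.imread('pics/s2.png')[110:310,250:480]
cv2.imwrite('pics/s2c.png',cv2.resize(im,None,fx=2.5,fy=2.5))
E
```

```text
time_s: 5.15
tool_pos: [0.5632, 0.0534, 0.1792]
tool_rot: [[-1.0, 0.001, -0.001], [0.001, 1.0, -0.0], [0.001, -0.0, -1.0]]
wrist_force: [-1.6, -1.2, -0.2]
gripper_width: -0.0003
time_s: 5.85
tool_pos: [0.6225, 0.1131, 0.1826]
tool_rot: [[-1.0, -0.003, -0.016], [-0.003, 1.0, 0.001], [0.016, 0.001, -1.0]]
wrist_force: [-26.1, -1.3, 17.9]
gripper_width: -0.0007
```

View pics/s2c.png

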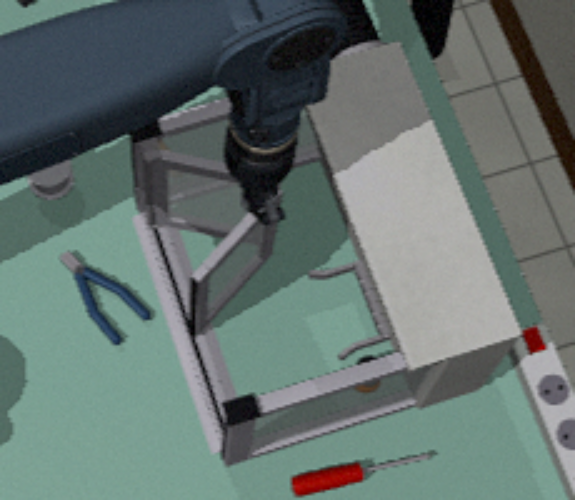

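The lead edge is now at about crop (195,325), so the fold is near 1 rad. The knuckles are pressing in the V (26 N), so I'll back straight out and go round to the free edge.

```bash
python3 -m jog '[[0,0.3,0,0,0],[0,0.6,0,0,0],[0,0.8,0,0,0],[0,1,0,0,0],[0,1,0,0,0],[0,1,0,0,0],[0,0.8,0,0,0],[0,0,0,0,0]]'; python3 - <<'E'
from h import *
grab('scene','s3'); im=cv2.imread('pics/s3.png')[130:290,280:440]
cv2.imwrite('pics/s3c.png',cv2.resize(im,None,fx=3.5,fy=3.5))
E
```

```text
time_s: 6.7
tool_pos: [0.4635, 0.1112, 0.1796]
tool_rot: [[-1.0, -0.001, -0.001], [-0.001, 1.0, 0.001], [0.001, 0.001, -1.0]]
wrist_force: [-1.0, -0.4, -0.4]
gripper_width: 0.0001
```

View pics/s3c.png

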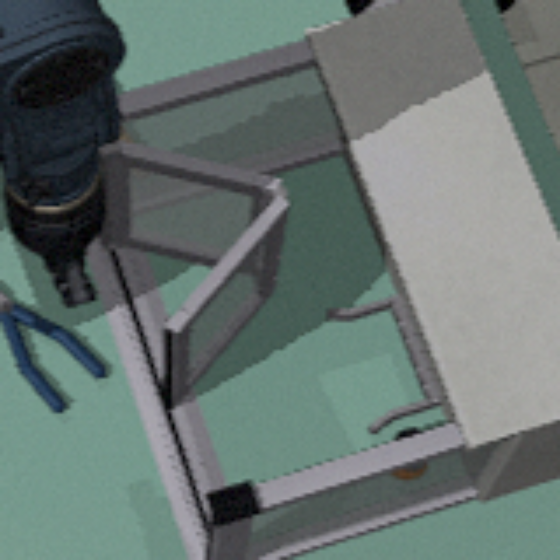

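```bash
python3 -m jog '[[0,0,-0.8,0,0],[0,0,-1,0,0],[0,0,-1,0,0],[0,0,-1,0,0],[0,0,-1,0,0],[0,-0.6,-0.1,0,0],[0,-0.8,0,0,0],[0,-0.8,0,0,0],[0,0,0,0,0]]'; python3 -m jog '[[0,0,0.4,0,0],[0,0,0.4,0,0],[0,0,0.4,0,0],[0,0,0.4,0,0],[0,0,0.4,0,0],[0,0,0.4,0,0],[0,0,0.4,0,0],[0,0,0.3,0,0],[0,0,0,0,0]]';  python3 -m jog '[[0,0,0.4,0,0],[0,0,0.4,0,0],[0,0,0.3,0,0],[0,0,0.2,0,0],[0,0,0,0,0]]'
```

```text
time_s: 7.65
tool_pos: [0.5352, -0.037, 0.1787]
tool_rot: [[-1.0, 0.0, 0.002], [0.0, 1.0, -0.0], [-0.002, -0.0, -1.0]]
wrist_force: [0.6, 0.1, -0.3]
gripper_width: -0.0002
time_s: 8.55
tool_pos: [0.5318, 0.058, 0.1793]
tool_rot: [[-1.0, -0.002, 0.0], [-0.002, 1.0, 0.001], [-0.0, 0.001, -1.0]]
wrist_force: [-0.4, -0.0, -0.1]
gripper_width: -0.0001
time_s: 9.05
tool_pos: [0.5318, 0.0966, 0.1792]
tool_rot: [[-1.0, -0.001, 0.0], [-0.001, 1.0, 0.0], [-0.0, 0.0, -1.0]]
wrist_force: [0.4, -0.6, -0.3]
gripper_width: 0.0
```

Keep going in small steps to the stop, then look.

```bash
python3 -m jog '[[0,0,0.2,0,0],[0,0,0.2,0,0],[0,0,0.1,0,0],[0,0,0,0,0]]';  python3 - <<'E'
from h import *
grab('scene','s4'); grab('wrist','w4'); im=cv2.imread('pics/s4.png')[130:290,280:440]
a=cv2.resize(im,None,fx=2.5,fy=2.5); b=cv2.resize(cv2.imread('pics/w4.png'),(400,300)); b=cv2.copyMakeBorder(b,0,100,0,0,0)
cv2.imwrite('pics/s4c.png',np.hstack([a,b]))
E
```

```text
time_s: 9.45
tool_pos: [0.5324, 0.108, 0.1806]
tool_rot: [[-1.0, 0.001, 0.002], [0.001, 1.0, -0.006], [-0.002, -0.006, -1.0]]
wrist_force: [-0.8, -7.7, 3.2]
gripper_width: -0.0001
```

View pics/s4c.png

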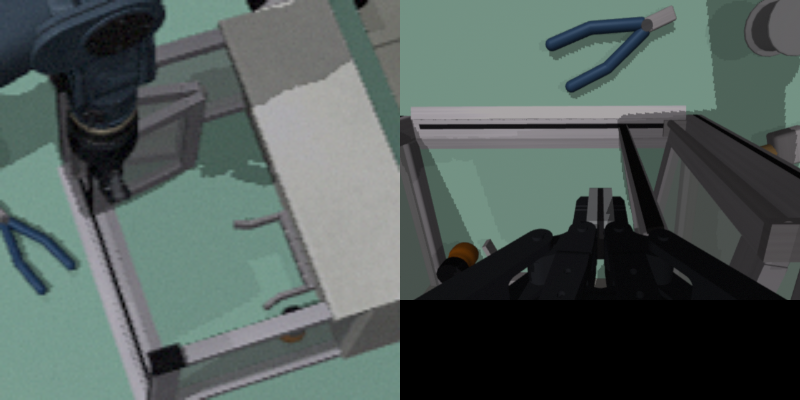

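```bash
python3 -m jog '[[0,0,0.12,0,0],[0,0,0.1,0,0],[0,0,0,0,0]]'
```

```text
time_s: 9.85
tool_pos: [0.5333, 0.1113, 0.1821]
tool_rot: [[-1.0, 0.004, 0.005], [0.004, 1.0, -0.013], [-0.005, -0.013, -1.0]]
wrist_force: [-1.4, -16.0, 8.6]
gripper_width: -0.0001
```

At the stop (16 N, stiff). I'll retreat and go above the unit.

```bash
python3 -m jog '[[0,0,-0.5,0,0],[0,0,-1,0,0],[0,0,-1,0,0],[0,0.5,-0.5,-0.1,0],[0,1,-0.3,-0.2,0],[0,1,-0.5,-0.3,0],[0,1,-0.8,-0.2,0],[0.5,0.35,-0.9,0,0],[1,0,-1,0,0],[1,0,-1,0,0],[1,0,-1,0,0],[1,0,-1,0,0]]'; python3 -m jog '[[1,0,-1,0,0],[1,0,-1,0,0],[1,0,-1,0,0],[1,0,-1,0,0],[1,0,-0.8,0,-0.3],[1,0,0,0,-0.9],[1,0,0,0,-0.96],[1,0,0,0,0]]'; python3 - <<'E'
from h import *
grab('wrist','w5'); grab('scene','s5'); im=cv2.imread('pics/s5.png')[130:390,280:440]
a=cv2.resize(im,None,fx=1.85,fy=1.85); b=cv2.imread('pics/w5.png'); h=480
a=a[:480]; a=cv2.copyMakeBorder(a,0,h-a.shape[0] ,0,0,0)
cv2.imwrite('pics/s5c.png',np.hstack([a,b[:,70:570]]))
d=np.load('pics/w5.npz')['d']; uv=[(u,v) for v in range(480) for u in range(0,640) if d[v,u]>0]
P=world('wrist','w5',uv); m=(P[:,2]>.036)&(P[:,2]<.058)&(P[:,1]<-.22)
print(m.sum(),P[m][:,2].mean(), cv2.minAreaRect(P[m][:,:2].astype(np.float32)*1000))
E
```

```text
time_s: 11.05
tool_pos: [0.4161, -0.1688, 0.203]
tool_rot: [[-1.0, 0.0, 0.001], [0.0, 1.0, 0.001], [-0.001, 0.001, -1.0]]
wrist_force: [1.2, 1.1, 0.6]
gripper_width: 0.0724
time_s: 11.85
tool_pos: [0.4161, -0.3119, 0.2027]
tool_rot: [[-0.955, -0.296, 0.0], [-0.296, 0.955, 0.001], [-0.0, 0.001, -1.0]]
wrist_force: [0.3, 0.1, -0.4]
gripper_width: 0.0853
19467 0.045160317926604895 ((453.85516357421875, -420.7016906738281), (285.45574951171875, 290.2629699707031), 17.1252384185791)
```

View pics/s5c.png

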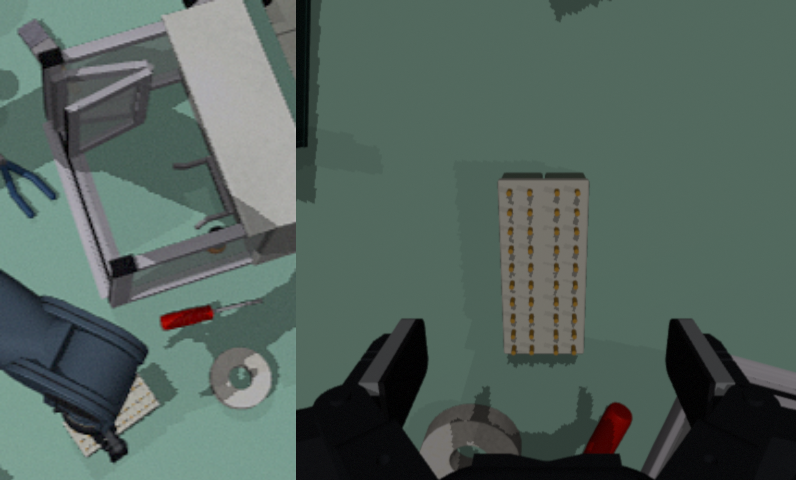

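The door is folded, with its free edge at left crop (67,106). The unit is centred between the jaws and aligned. Its corners in the wrist image are about (273,181), (362,181), (279,354) and (357,354).

```bash
python3 - <<'E'
from h import *
e=world('scene','s5',[(316.2,187.3)],.208)[0]; print('edge',e,'a~',np.arccos((.150-(e[1]-.041))/.3))
P=world('wrist','w5',[(273,181),(362,181),(357,354),(279,354)],.044); c=P.mean(0)
print(P.round(4),c,np.linalg.norm(P[0]-P[1]),np.linalg.norm(P[1]-P[2]))
q=np.load('pics/w5.npz'); print('tool-frame offset of centre',q['R'].T@(c-q['p'])*1000)
l=(P[2]+P[3]-P[0]-P[1]); print(np.degrees(np.arctan2(l[1],l[0])))
E
```

```text
edge [0.5267438  0.13814319 0.208     ] a~ 1.3936824258906066
[[ 0.4005 -0.3509  0.044 ]
 [ 0.3823 -0.2919  0.044 ]
 [ 0.5154 -0.2503  0.044 ]
 [ 0.5337 -0.3099  0.044 ]] [ 0.45797899 -0.3007312   0.044     ] 0.0616827134283521 0.1395035171580577
tool-frame offset of centre [-43.20651791  -1.91828005 158.73716771]
17.23286362707782
```

The door is at about 1.39 rad, the unit measures 140×62, and the jaws stand 43 mm behind its centre, as wanted. Descend and grip.

```bash
python3 -m jog '[[1,0,-0.06,1,0],[1,0,0,1,0],[1,0,0,1,0],[1,0,0,1,0],[1,0,0,1,0],[1,0,0,0.7,0],[1,0,0,0.3,0],[1,0,0,0,0]]'; python3 -m jog '[[0,0,0,0,0],[0,0,0,0,0],[0,0,0,0,0],[0,0,0,0,0],[0,0,0,0,0],[0,0,0,0,0]]' 70;
```

```text
time_s: 12.75
tool_pos: [0.4158, -0.3124, 0.0218]
tool_rot: [[-0.955, -0.296, -0.002], [-0.296, 0.955, 0.002], [0.001, 0.003, -1.0]]
wrist_force: [-0.4, 0.9, 0.4]
gripper_width: 0.0855
time_s: 13.35
tool_pos: [0.418, -0.3149, 0.0255]
tool_rot: [[-0.955, -0.297, 0.003], [-0.297, 0.955, -0.003], [-0.002, -0.003, -1.0]]
wrist_force: [0.1, 0.3, 6.3]
gripper_width: 0.0626
```

```bash
python3 -m jog '[[0,0,0,-0.5,0],[0,0,0,-0.8,0],[0,0,0,-0.9,0],[0,0.5,0,0,0.5],[0,0.5,0,0,0.8],[0,0.3,0,0,0.86],[0,0.2,0,0,0],[0,0,0,0,0]]'; python3 -m jog '[[0,0,0.6,0,0],[0,0,0.9,0,0],[0,0,1,0,0],[0,0,1,0,0],[0,0,1,0,0],[0,0,1,0,0],[0,0,1,0,0],[0,0,1,0,0],[0,0,1,0,0],[0,0,1,0,0],[0,0,0.6,0,0],[0,0,0.4,0,0]]'; python3 -m jog '[[0,-0.5,0,0,0],[0,-0.8,0,0,0],[0,-0.8,0,0,0],[0,-0.8,0,0,0],[0,-0.6,0,0,0],[0,0,0,0,0]]';  python3 - <<'E'
from h import *
print(grab('wrist','w6')[2]['tool_pos']); grab('scene','s6')
a=cv2.resize(cv2.imread('pics/s6.png')[130:300,280:460],(360,340)); a=cv2.copyMakeBorder(a,0,140,0,0,0)
cv2.imwrite('pics/s6c.png',np.hstack([a,cv2.imread('pics/w6.png')[:,100:540]]))
E
```

```text
time_s: 14.15
tool_pos: [0.3717, -0.3218, 0.0882]
tool_rot: [[-1.0, -0.002, -0.002], [-0.002, 1.0, 0.002], [0.002, 0.002, -1.0]]
wrist_force: [1.4, 0.3, -4.5]
gripper_width: 0.0627
time_s: 15.35
tool_pos: [0.3726, -0.0056, 0.089]
tool_rot: [[-1.0, -0.005, -0.0], [-0.005, 1.0, 0.001], [0.0, 0.001, -1.0]]
wrist_force: [-1.1, 0.0, -3.3]
gripper_width: 0.0629
time_s: 15.95
tool_pos: [0.4802, -0.0072, 0.0891]
tool_rot: [[-1.0, -0.003, 0.002], [-0.003, 1.0, 0.0], [-0.002, 0.0, -1.0]]
wrist_force: [-0.5, 0.3, -4.3]
gripper_width: 0.0633
[ 0.48018031 -0.00719602  0.08912995]
```

View pics/s6c.png

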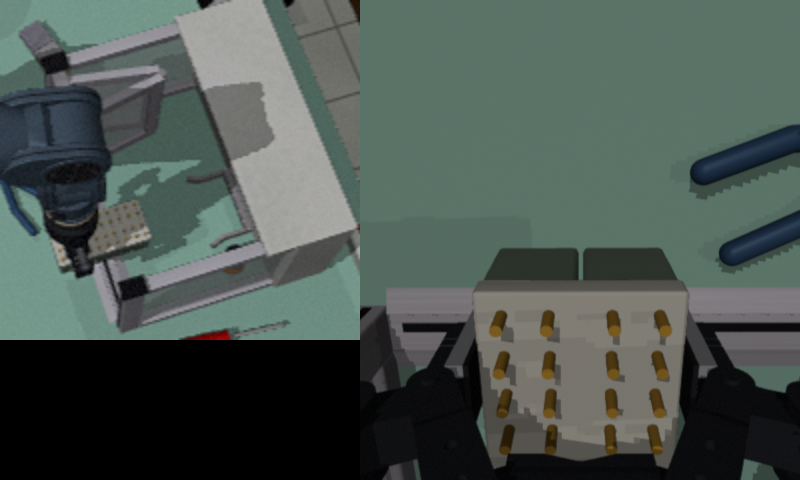

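```bash
python3 - <<'E'
from h import *
P=world('wrist','w1',[(108,258),(525,258)],.002); print(P,P.mean(0)-[0,.035,0])
print(world('scene','s6',[(375,220),(386.5,252)],.016))
d=np.load('pics/s6.npz')['d']
uv=[(u,v) for v in range(190,262) for u in range(365,402)]
Q=world('scene','s6',uv); m=(Q[:,2]>.010)&(Q[:,2]<.024)&(Q[:,0]>.66)&(Q[:,0]<.77)&(abs(Q[:,1])<.08); Q=Q[m]; print(len(Q))
for x in np.arange(.66,.77,.01):
  s=Q[(Q[:,0]>=x)&(Q[:,0]<x+.01)]
  if len(s): L=s[s[:,1]>0][:,1]; R=s[s[:,1]<=0][:,1]; print(x.round(2),L.size and (L.min().round(4),L.max().round(4)),R.size and (R.min().round(4),R.max().round(4)))
E
```

```text
[[ 0.50424678 -0.11651651  0.002     ]
 [ 0.5039963   0.20904514  0.002     ]] [0.50412154 0.01126431 0.002     ]
[[ 0.69096259  0.05589258  0.016     ]
 [ 0.68977076 -0.05328948  0.016     ]]
186
0.66 (np.float64(0.0022), np.float64(0.0022)) 0
0.68 (np.float64(0.0592), np.float64(0.0624)) (np.float64(-0.0523), np.float64(-0.0043))
0.69 (np.float64(0.0552), np.float64(0.0671)) (np.float64(-0.0527), np.float64(-0.0464))
0.7 (np.float64(0.0362), np.float64(0.0597)) (np.float64(-0.0487), np.float64(-0.041))
0.71 (np.float64(0.0533), np.float64(0.0577)) (np.float64(-0.0476), np.float64(-0.0408))
0.72 (np.float64(0.053), np.float64(0.0583)) (np.float64(-0.0474), np.float64(-0.0406))
0.73 (np.float64(0.0531), np.float64(0.06)) (np.float64(-0.0468), np.float64(-0.0408))
0.74 (np.float64(0.0019), np.float64(0.0759)) (np.float64(-0.0433), np.float64(-0.0007))
0.75 (np.float64(0.0022), np.float64(0.0784)) (np.float64(-0.0156), np.float64(-0.0043))
```

The cheek inner faces are at y 0.053 and -0.041 (94 apart, as given), so the middle is y 0.006 and home x is about 0.676. Advance, centre and lower.

```bash
python3 -m jog '[[0,-0.6,0.2,0,0],[0,-0.8,0.24,0,0],[0,-0.9,0,0,0],[0,-0.9,0,0,0],[0,-0.6,0,0,0],[0,-0.2,0,0,0],[0,0,0,0,0]]'; python3 -m jog '[[0,0,0,0.5,0],[0,0,0,0.6,0],[0,0,0,0.5,0],[0,0,0,0.3,0],[0,0,0,0.15,0],[0,0,0,0,0]]'
```

```text
time_s: 16.75
tool_pos: [0.5973, 0.0058, 0.0889]
tool_rot: [[-1.0, -0.001, -0.002], [-0.001, 1.0, 0.0], [0.002, 0.0, -1.0]]
wrist_force: [-0.4, 0.7, -4.4]
gripper_width: 0.0631
time_s: 17.35
tool_pos: [0.5971, 0.0057, 0.0273]
tool_rot: [[-1.0, -0.0, -0.001], [-0.0, 1.0, 0.0], [0.001, 0.0, -1.0]]
wrist_force: [0.1, -0.1, -3.4]
gripper_width: 0.0626
```

Still carrying its weight. Go forward to the fence with gentle steps.

```bash
python3 -m jog '[[0,-0.3,0,0.03,0],[0,-0.3,0,0,0],[0,-0.25,0,0,0],[0,-0.15,0,0,0],[0,0,0,0,0]]'; python3 -m jog '[[0,-0.1,0,0,0],[0,-0.1,0,0,0],[0,0,0,0,0]]'
```

```text
time_s: 17.85
tool_pos: [0.6291, 0.0056, 0.0272]
tool_rot: [[-1.0, -0.0, 0.001], [-0.0, 1.0, -0.0], [-0.001, -0.0, -1.0]]
wrist_force: [-0.1, -0.4, -3.8]
gripper_width: 0.0624
time_s: 18.15
tool_pos: [0.6342, 0.0056, 0.0269]
tool_rot: [[-1.0, -0.0, 0.0], [-0.0, 1.0, -0.0], [-0.0, -0.0, -1.0]]
wrist_force: [1.1, -0.7, -3.8]
gripper_width: 0.0629
```

```bash
python3 -m jog '[[0,-0.1,0,0,0],[0,-0.05,0,0,0],[0,0,0,0,0]]'; python3 -m jog '[[0,-0.1,0,0,0],[0,0,0,0,0]]'
```

```text
time_s: 18.45
tool_pos: [0.6353, 0.0057, 0.0264]
tool_rot: [[-1.0, -0.0, -0.007], [-0.0, 1.0, -0.0], [0.007, -0.0, -1.0]]
wrist_force: [-7.2, 0.3, -0.2]
gripper_width: 0.0631
time_s: 18.65
tool_pos: [0.6352, 0.0057, 0.0264]
tool_rot: [[-1.0, -0.0, -0.013], [-0.0, 1.0, -0.0], [0.013, -0.0, -1.0]]
wrist_force: [-15.1, -0.5, 4.7]
gripper_width: 0.063
```

Fence contact at TCP x 0.635, as predicted. Relax, settle, release and rise.

```bash
python3 -m jog '[[0,0.08,0,0.05,0],[0,0,0,0,0],[1,0,0,0,0],[1,0,0,0,0],[1,0,0,0,0],[1,0,0,0,0]]'; python3 -m jog '[[1,0,0,-0.5,0],[1,0,0,-1,0],[1,0,0,-1,0],[1,0.5,0,-1,0],[1,1,0,-1,0],[1,1,0,-1,0],[1,1,0,-0.6,0],[1,1,0,0,0],[1,0,0,0,0]]';  python3 - <<'E'
from h import *
print(grab('wrist','w7')[2]['tool_pos']); grab('scene','s7'); grab('side','d7')
a=cv2.resize(cv2.imread('pics/s7.png')[130:300,280:460],(360,340)); b=cv2.resize(cv2.imread('pics/d7.png')[150:340,150:350],(420,399));a=cv2.copyMakeBorder(a,0,59,0,0,0)
cv2.imwrite('pics/s7c.png',np.hstack([a,b]))
uv=[(u,v) for v in range(190,275) for u in range(330,420)]
Q=world('scene','s7',uv); m=(Q[:,2]>.036)&(Q[:,2]<.06)&(Q[:,0]>.59)&(Q[:,0]<.72)&(abs(Q[:,1]-.006)<.05); print(m.sum(),Q[m][:,2].mean(),cv2.minAreaRect(Q[m][:,:2].astype(np.float32)*1000))
E
```

```text
time_s: 19.25
tool_pos: [0.6399, 0.0056, 0.0263]
tool_rot: [[-1.0, -0.0, 0.002], [-0.0, 1.0, -0.0], [-0.002, -0.0, -1.0]]
wrist_force: [-0.0, -0.2, -0.0]
gripper_width: 0.0857
time_s: 20.15
tool_pos: [0.5013, 0.0059, 0.2107]
tool_rot: [[-1.0, -0.0, 0.001], [-0.0, 1.0, -0.0], [-0.001, -0.0, -1.0]]
wrist_force: [0.7, -0.5, -0.4]
gripper_width: 0.0852
[0.50134813 0.0059168  0.21072397]
739 0.04339276329313495 ((661.7112426757812, 6.03045654296875), (116.02788543701172, 67.46591186523438), 0.15989431738853455)
```

View pics/s7c.png

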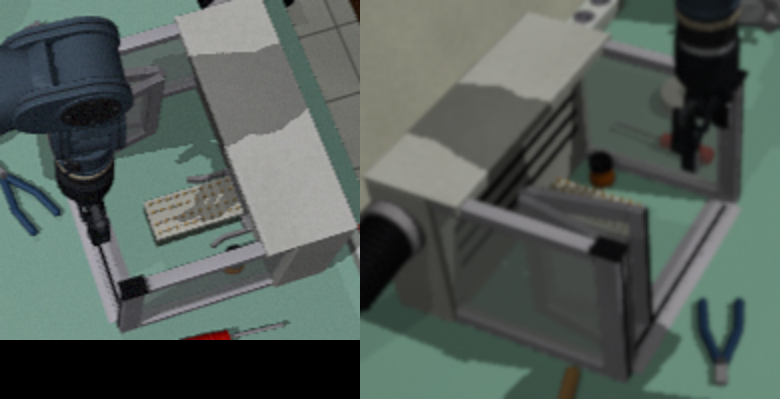

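The unit lies between the cheeks with its rear end at x ≈ 0.604 and yaw ≈ 0.2°. The door is still folded. I'll confirm it is seated with a gentle push from the shut fingers on its rear end.

```bash
python3 -m jog '[[0,-0.8,0,0,0],[0,-0.8,0,0,0],[0,-0.6,0,0.4,0],[0,0,0,1,0],[0,0,0,1,0],[0,0,0,1,0],[0,0,0,1,0],[0,0,0,1,0],[0,0,0,0.6,0],[0,0,0,0,0]]'; python3 -m jog '[[0,-0.3,0,0,0],[0,-0.2,0,0,0],[0,-0.15,0,0,0],[0,-0.1,0,0,0],[0,0,0,0,0]]'
```

```text
time_s: 21.3
tool_pos: [0.5676, 0.006, 0.0239]
tool_rot: [[-1.0, -0.0, -0.008], [-0.0, 1.0, 0.001], [0.008, 0.001, -1.0]]
wrist_force: [-0.3, -0.1, 0.2]
gripper_width: 0.0001
time_s: 21.8
tool_pos: [0.5937, 0.0056, 0.0294]
tool_rot: [[-1.0, -0.0, 0.002], [-0.0, 1.0, -0.0], [-0.002, -0.0, -1.0]]
wrist_force: [0.1, -0.7, -0.2]
gripper_width: 0.0001
```

```bash
python3 -m jog '[[0,-0.1,0,0,0],[0,-0.05,0,0,0],[0,0,0,0,0]]'; python3 -m jog '[[0,-0.1,0,0,0],[0,-0.05,0,0,0],[0,0,0,0,0]]'
```

```text
time_s: 22.1
tool_pos: [0.5958, 0.0057, 0.0284]
tool_rot: [[-1.0, -0.0, -0.002], [-0.0, 1.0, 0.0], [0.002, 0.0, -1.0]]
wrist_force: [-3.5, -0.1, 2.7]
gripper_width: 0.0002
time_s: 22.4
tool_pos: [0.5958, 0.0057, 0.0283]
tool_rot: [[-1.0, -0.0, -0.012], [-0.0, 1.0, -0.0], [0.012, -0.0, -1.0]]
wrist_force: [-14.8, -0.1, 11.2]
gripper_width: 0.0001
```

Solid stop: it is seated against the fence. Retreat and check finally.

```bash
python3 -m jog '[[0,0.4,0,0,0],[0,0.6,0,0,0],[0,0.3,0,-0.5,0],[0,0.3,0,-1,0],[0,0.3,0,-1,0],[0,0.3,0,-1,0],[0,0.5,0,-1,0],[0,1,0,-1,0],[0,1,0,-0.5,0],[0,0.8,0,0,0],[0,0,0,0,0]]';  python3 - <<'E'
from h import *
grab('scene','s8')
a=cv2.resize(cv2.imread('pics/s8.png')[120:400,260:480],None,fx=2,fy=2)
cv2.imwrite('pics/s8c.png',a)
uv=[(u,v) for v in range(190,275) for u in range(330,420)]
Q=world('scene','s8',uv); m=(Q[:,2]>.036)&(Q[:,2]<.06)&(Q[:,0]>.59)&(Q[:,0]<.72)&(abs(Q[:,1]-.006)<.05); print(m.sum(),Q[m][:,2].mean(),cv2.minAreaRect(Q[m][:,:2].astype(np.float32)*1000))
E
```

```text
time_s: 23.5
tool_pos: [0.4352, 0.0058, 0.2097]
tool_rot: [[-1.0, -0.0, 0.003], [-0.0, 1.0, -0.0], [-0.003, -0.0, -1.0]]
wrist_force: [-0.7, -0.5, -0.5]
gripper_width: 0.0
745 0.043547763811233126 ((661.4573974609375, 6.146509170532227), (116.580078125, 67.02650451660156), 0.1832103729248047)
```

View pics/s8c.png

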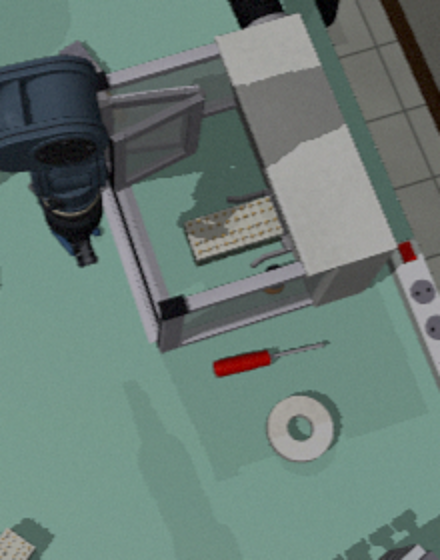

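The unit sits at about (225,228), between the cheeks and up to the fence. The door is folded at about (150,130), the driver and tape have not moved, and the arm is clear.

```bash
python3 -c "
from rig import r
r.finish_job(); print(r.observe()['time_s'])"
```

```text
the job is handed in; nothing more can be done
the job is handed in; nothing more can be done
```

I folded the screen back and put the connector unit home in the bay. The job was handed in at about 23.5 s of the 72 s; the interface reports no verdict.

- **Screen:** I pushed it in at the fold, then moved it over at the free edge until it hit its stop at 16 N. After I let go, the camera put the jamb leaf at about 1.39 rad; the last picture still shows it folded.
- **Unit:** I carried the larger unit in through the doorway, pressed it against the fence and released it. Shut fingers on its rear end then met a solid stop at about 15 N. The last depth check gives it flat, about 0.2° off square and centred between the cheeks to about 1 mm. Its x comes out 2 to 4 mm short of my estimates of home, within the 8 mm allowed and about the size of the camera error.
- **Other things:** the driver and tape look unmoved in the last picture. I did not measure any of the bystanders' displacements; the cutters and flux jar are partly hidden in that view, and the arm made no contact near the rest.
- **One excess:** the knuckles pressed into the V between the leaves with about 26 N along the push (32 N in all) near the end of the fold push. That is under the 40 N limit, and I backed out at once.

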